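Run the loose nuts into the pick corner of a tote

TASK

Take the small tote by its carry bar with a light grip (no more than about 30 N, the bar is thin plastic), lift it clear of the trolley top and tip it, to one side and then the other if need be, until all four loose nuts have slid together into its cut-away corner, none spilled and no nut left behind along a wall. Finish while still holding the tote up in the air, clearly tilted (about 30 degrees) and still, with the nuts in that corner; leave the scanner, the tape roll and the carton where they are.

Things in the scene. Friction and masses are not known exactly. Their poses are not given: they have to be found in the camera images.
- tote_grip (a point): centre of the carry bar of the small open yellow tote on the trolley: a straight bar 14 mm thick (across the tote's y axis), 20 mm tall, running along the tote's x axis over its whole length, above its middle, between uprights on the end walls; underside 62 mm, centre (this point) 72 mm, top 82 mm above the trolley top; axes are the tote's, z up
- tote_pick (a point): inner corner of the tote, at floor level, at its cut-away (pick) corner: 101 mm towards -x, 76 mm towards -y and 68 mm below tote_grip in the tote's axes. At this one corner both walls are only 34 mm high for 70 mm; axes are the tote's
- tote: the tote as a whole: 210 mm long (x), 160 mm wide (y), walls 60 mm high and 4 mm thick, floor 4 mm thick, 0.24 to 0.39 kg empty; origin at the centre of its underside, axes as for tote_grip
- nut1_mid (a point): zinc-plated hexagon nut lying flat in the tote, 20 mm across flats (23 mm over corners), 12 mm high, 22 g, starts to slide on the tote's floor at 13 to 20 degrees of slope; pressed against a wall it rubs there too (sliding along a wall with the tote tilted straight at the corner takes up to 39 degrees; tilted along that wall, 20); this point is its centre
- nut2_mid (a point): zinc-plated hexagon nut lying flat in the tote, 20 mm across flats (23 mm over corners), 12 mm high, 22 g, starts to slide on the tote's floor at 13 to 20 degrees of slope; pressed against a wall it rubs there too (sliding along a wall with the tote tilted straight at the corner takes up to 39 degrees; tilted along that wall, 20); this point is its centre
- nut3_mid (a point): zinc-plated hexagon nut lying flat in the tote, 20 mm across flats (23 mm over corners), 12 mm high, 22 g, starts to slide on the tote's floor at 13 to 20 degrees of slope; pressed against a wall it rubs there too (sliding along a wall with the tote tilted straight at the corner takes up to 39 degrees; tilted along that wall, 20); this point is its centre
- nut4_mid (a point): zinc-plated hexagon nut lying flat in the tote, 20 mm across flats (23 mm over corners), 12 mm high, 22 g, starts to slide on the tote's floor at 13 to 20 degrees of slope; pressed against a wall it rubs there too (sliding along a wall with the tote tilted straight at the corner takes up to 39 degrees; tilted along that wall, 20); this point is its centre
- scanner: hand scanner lying on the trolley, 160 x 70 x 50 mm, origin at the centre of its underside; not part of the job
- tape: roll of parcel tape lying flat, 100 mm across, 48 mm high, origin at the centre of its underside; not part of the job
- carton: closed white carton, 130 x 90 x 55 mm, origin at the centre of its underside; not part of the job

How it is judged:
By the outcome, as a careful person would: the job done as asked, in the order asked, and still so for the second after the job is handed in, while the arm keeps its last pose, push and grip.
It also fails if it takes over 48 s, if anything falls off the work surface, if the arm or the gripper's body presses on something with over 40 N, if the wrist force passes 120 N, or if a joint passes its speed limit or range.

ROBOT

A 7-joint arm with a two-finger parallel gripper is mounted at the origin on the work surface. World frame = base frame: x ahead of the robot, y to its left, z up, the work surface at z = 0. Lengths are in m, angles in rad, forces in N, time in s.
With the tool pointing down it reaches from about 0.425 to 0.925 m from the base axis. Payload 6.8 kg.
Tool frame: the origin (TCP) lies where the fingers leave the gripper's body, on its centre line; the fingertips stand finger_overhang ahead of it and the grasp point (between the pads) lies 61 mm ahead of it (finger_overhang is the distance from the TCP to the fingertips, in m); x points along the fingers, z is the direction in which the jaws open and shut, and the axes are right-handed (so a half turn about x gives the same grasp; the last joint's range is limited). The gripper opens to 88 mm and grips with 3 to 60 N. Pads are 20 mm wide; open, the fingers measure 115 mm over their backs; the gripper's body (75 mm by 178 mm) begins 61 mm behind the grasp point.
Start: joints at [1.199, 0.477, 0.022, 1.555, -0.011, 1.109, -0.083], TCP at [0.176, -0.652, 0.303] pointing down, gripper open.
Joint ranges: [-2.96, 2.96], [-0.34, 2.1], [-1.41, 1.46], [0.24, 2.44], [-1.37, 4.51], [0.17, 1.92], [-2.96, 2.96]. Speed limits (rad/s): [2.39, 2.39, 3.14, 3.14, 3.14, 3.14, 3.14].

INTERFACE

Orientations are given as a rotation vector (axis times angle).
In Python, from workcell import * gives the robot as it stands.
- The arm moves only by the tool send_rows, never from a script. Its argument "targets" is a list of rows, each an object with "slide": the shift along the tool's x, y, z in units of 0.02 m (1.0 is 0.02 m), a list of three; "rotation": the turn, a rotation vector about the tool's x, y, z in units of 60 degrees (1.0 is 60 degrees), a list of three; "hand": the opening, from 0 (shut) to 1 (fully open). A call has 1 to 5 rows; each row shifts and turns the pose as measured when the row begins, along the tool's axes as they then stand; what a row does not reach is not made up. A row lasts 1/12 s, in which the tool goes at most 41.7 mm and 7.16 degrees, less where a joint would pass 70% of its speed; a pose out of reach is approached as far as the arm can. A call with a number of a shift or a turn outside -1 to 1 is refused whole. A call with a gripper value outside its range is refused whole. The fingers move at their own pace and stop on an object; the grip force is fixed at half the most. Time passes only in rows, so rows that do not move let the fingers close. It gives the time, the measured TCP pose, the force and the opening at its end, in the units of the state.
- state(): the state, without advancing time (a new reading comes with each control period).
- grab_frame(name): name is "scene" or "top" or "wrist"; returns the picture (400x640x3 uint8, red, green, blue); there is no depth.
- camera_params(name): a dict with "fx", "fy", "cx", "cy" (pixels), "dist" ([k1, k2, p1, p2, k3] as OpenCV has them; the pictures are not rectified), "pose" (4x4, takes a point from camera to world coordinates); the wrist camera has in their place "tool_from_camera" (4x4, takes a point from camera to tool coordinates, whose origin is the TCP and whose axes are the tool frame's). Camera axes: x right, y down, z forward; pixel columns grow to the right and rows downward; lengths in m; the calibration is good to about 2 mm. A picture is of the moment at which its call begins: read the wrist's pose just before it. camera_params takes no time and is no camera call.
- sign_off(): hands the job in, once; it reports no verdict.
The state is a dict: "clock": time; "q": joint angles; "joint_velocities": joint speeds; "joint_efforts": joint torques, N m; "tcp_pos": TCP position; "tcp_rot": TCP orientation; "force": force on the tool from outside, world axes, zero at the start; "ft_torque": the same for the moment, N m; "gripper_width": finger opening in m.
Only numpy, scipy, OpenCV 4.12 (cv2) and the standard library are available. Lean on these libraries where they do the work, as an engineer would, in place of code of your own. Each camera call takes 0.05 s, during which the arm holds its last target.

## Working session

There is one attempt and no reset: what is moved stays moved. The work goes in short steps, Python scripts to look and compute and a tool call to move; the robot and the scene stay as the last step left them, time stands still between calls to the robot, and variables do not carry over. Pictures are saved under pics/ and viewed, and the job is handed in when it is done.

Besides the shell and the picture viewer there is one more tool, called after ">>>" in YAML: its name, and indented under it one key for each argument. send_rows: Moves the arm, as the interface text tells. Its arguments: {"type":"object","properties":{"targets":{"type":"array","items":{"type":"object","properties":{"slide":{"type":"array","items":{"type":"number"}},"rotation":{"type":"array","items":{"type":"number"}},"hand":{"type":"number"}}}}},"required":["targets"]}

```bash
mkdir -p pics; ls; python3 - <<'E'
from workcell import *
import cv2,numpy as np
s=state()
for k,v in s.items(): print(k,np.round(v,4) if not isinstance(v,str) else v)
for n in ["scene","top","wrist"]:
    p=camera_params(n); print(n,{k:np.round(v,4).tolist() for k,v in p.items()})
    cv2.imwrite(f"pics/a_{n}.png",grab_frame(n)[:,:,::-1])
E
```

```text
pics
clock 0.0
q [ 1.1989  0.4778  0.0223  1.5564 -0.0115  1.1093 -0.0831]
joint_velocities [0.0003 0.0005 0.0013 0.0026 0.0007 0.0001 0.0001]
joint_efforts [ 2.00000e-04 -5.82862e+01  1.53470e+00 -2.72615e+01 -5.43000e-02
  1.70000e-02  2.00000e-04]
tcp_pos [ 0.1759 -0.6512  0.3017]
tcp_rot [ 1.0137  1.324  -1.0121]
force [-0.2996 -0.6003  0.4068]
ft_torque [-0.0147  0.0187 -0.0152]
gripper_width 0.0878
scene {'fx': 467.5438, 'fy': 467.5438, 'cx': 323.4063, 'cy': 204.1905, 'dist': [0.0229, 0.0, 0.0, 0.0, 0.0], 'pose': [[-0.814, 0.3948, -0.4261, 1.0669], [0.5807, 0.5399, -0.6093, 0.7696], [-0.0105, -0.7434, -0.6688, 0.8868], [0.0, 0.0, 0.0, 1.0]]}
top {'fx': 377.5099, 'fy': 377.5099, 'cx': 320.2625, 'cy': 202.1106, 'dist': [0.0225, 0.0, 0.0, 0.0, 0.0], 'pose': [[-0.0216, -0.9978, 0.0631, 0.4818], [-0.9998, 0.0219, 0.0041, 0.0077], [-0.0054, -0.063, -0.998, 1.0064], [0.0, 0.0, 0.0, 1.0]]}
wrist {'fx': 277.7317, 'fy': 277.7317, 'cx': 317.2908, 'cy': 198.6514, 'dist': [-0.0388, 0.0, 0.0, 0.0, 0.0], 'tool_from_camera': [[0.001, -0.2529, 0.9675, -0.082], [-0.0017, -0.9675, -0.2529, 0.0685], [1.0, -0.0014, -0.0014, 0.0004], [0.0, 0.0, 0.0, 1.0]]}
```

View pics/a_scene.png

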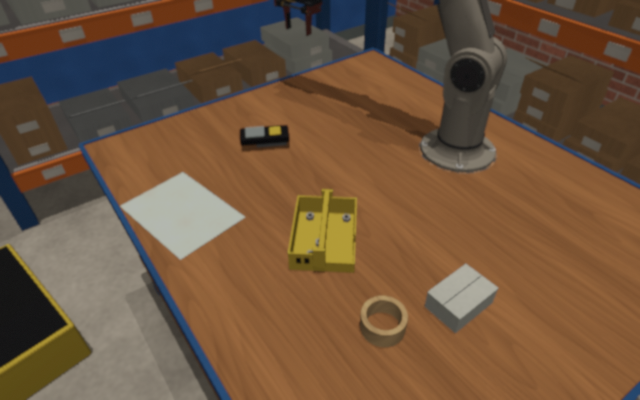

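View pics/a_top.png

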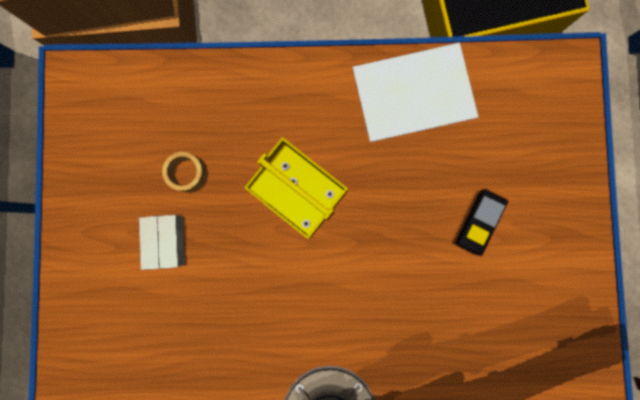

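View pics/a_wrist.png

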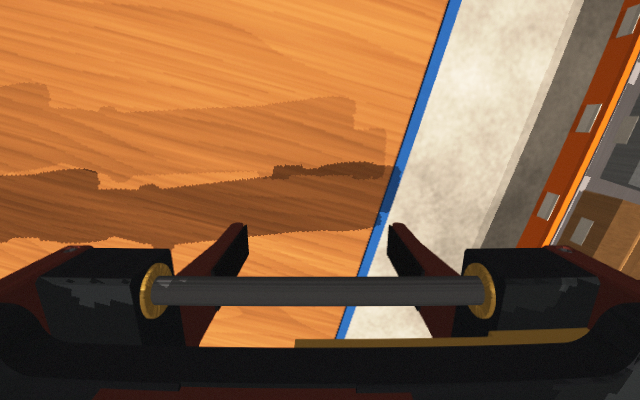

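```bash
python3 - <<'E'
import cv2
a=cv2.imread("pics/a_top.png")[125:250,225:365]; cv2.imwrite("pics/b_top.png",cv2.resize(a,None,fx=4.5,fy=4.5,interpolation=cv2.INTER_CUBIC))
a=cv2.imread("pics/a_scene.png")[180:280,270:380]; cv2.imwrite("pics/b_scene.png",cv2.resize(a,None,fx=6,fy=6,interpolation=cv2.INTER_CUBIC))
E
```

```text
(no output)
```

View pics/b_top.png

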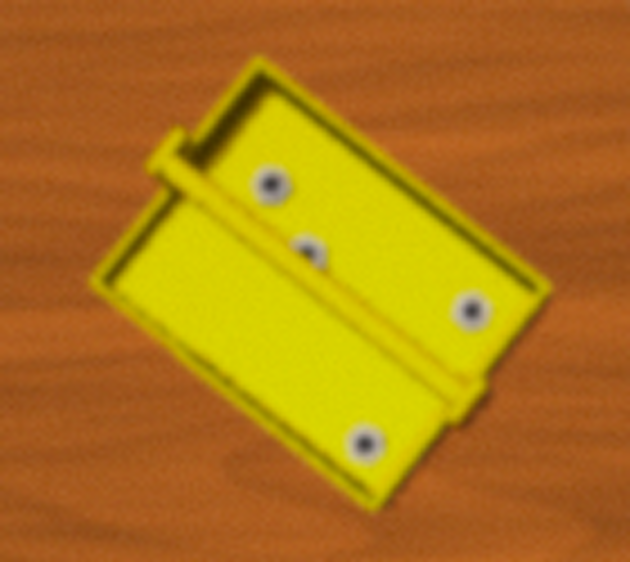

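View pics/b_scene.png

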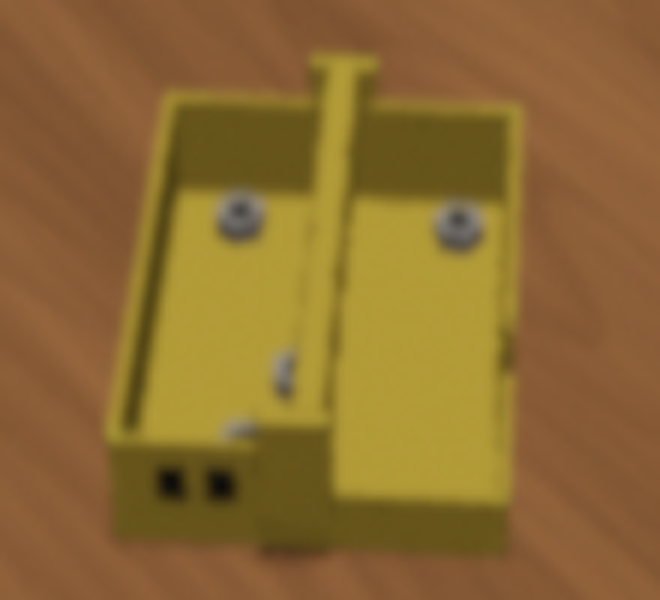

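```bash
cat > h.py <<'E'
from workcell import *
import cv2,numpy as np
from scipy.spatial.transform import Rotation as R
def ray(n,uv,st=None):
    p=camera_params(n); K=np.array([[p['fx'],0,p['cx']],[0,p['fy'],p['cy']],[0,0,1]])
    q=cv2.undistortPoints(np.array([[uv]],float),K,np.array(p['dist'],float))[0,0]
    if 'pose' in p: T=np.array(p['pose'])
    else:
        W=np.eye(4); W[:3,:3]=R.from_rotvec(st['tcp_rot']).as_matrix(); W[:3,3]=st['tcp_pos']; T=W@np.array(p['tool_from_camera'])
    d=T[:3,:3]@[q[0],q[1],1]; return T[:3,3],d/np.linalg.norm(d)
def plane(n,uv,z,st=None):
    o,d=ray(n,uv,st); return o+d*(z-o[2])/d[2]
def tri(*rs):
    A=sum(np.eye(3)-np.outer(d,d) for o,d in rs); b=sum((np.eye(3)-np.outer(d,d))@o for o,d in rs)
    x=np.linalg.solve(A,b); return x,[np.linalg.norm(np.cross(d,x-o)) for o,d in rs]
E
python3 - <<'E'
from h import *
t=lambda x,y:((x+.5)/4.5-.5+225,(y+.5)/4.5-.5+125)
s=lambda x,y:((x+.5)/6-.5+270,(y+.5)/6-.5+180)
pr=lambda n,v:print(n,np.round(v,4))
C=[t(260,60),t(550,288),t(375,510)]
P=[plane("top",c,.06) for c in C]; pr("rim",P); pr("L",[np.linalg.norm(P[0]-P[1]),np.linalg.norm(P[1]-P[2])])
pr("ctr",(P[0]+P[2])/2)
# triangulate same rim corners: scene far-left(165,95)?,far-right (522,105), near-left(112,440)
S={0:s(110,440),1:s(168,95),2:s(522,105)}
for i in S: x,e=tri(ray("top",C[i]),ray("scene",S[i])); pr("tri%d"%i,np.r_[x,e])
bt=[t(165,150),t(470,398)]; bs=[s(290,415),s(345,57)]
B=[]
for a,b in zip(bt,bs):
    x,e=tri(ray("top",a),ray("scene",b)); pr("bar",np.r_[x,e]); pr(" pl",plane("top",a,.082)); B.append(plane("top",a,.082))
pr("bar ctr",(B[0]+B[1])/2); d=B[1]-B[0]; pr("len,yaw",[np.linalg.norm(d),np.degrees(np.arctan2(d[1],d[0]))])
d=P[1]-P[0]; pr("yaw rim",np.degrees(np.arctan2(d[1],d[0]))); d=P[1]-P[2]; pr("yaw rim2",np.degrees(np.arctan2(d[1],d[0]))+90)
st=state(); pr("R",R.from_rotvec(st['tcp_rot']).as_matrix())
E
```

```text
rim [[ 0.707   0.1041  0.06  ]
 [ 0.5743 -0.056   0.06  ]
 [ 0.4528  0.0442  0.06  ]]
L [0.208  0.1575]
ctr [0.5799 0.0742 0.06  ]
tri0 [7.074e-01 1.046e-01 5.700e-02 3.000e-04 3.000e-04]
tri1 [ 0.5745 -0.0562  0.0576  0.      0.    ]
tri2 [0.4521 0.0448 0.0596 0.0009 0.0009]
bar [6.536e-01 1.547e-01 8.100e-02 6.000e-04 6.000e-04]
 pl [0.6529 0.1549 0.082 ]
bar [ 0.5119 -0.0086  0.0812  0.0015  0.0015]
 pl [ 0.513  -0.0095  0.082 ]
bar ctr [0.5829 0.0727 0.082 ]
len,yaw [   0.2158 -130.4035]
yaw rim -129.6455
yaw rim2 50.4713
R [[-4.000e-04  9.654e-01  2.608e-01]
 [ 1.300e-03  2.608e-01 -9.654e-01]
 [-1.000e+00 -1.000e-04 -1.300e-03]]
```

>>> send_rows:
  targets:
    - {"slide":[0,0.7,-0.7],"rotation":[-0.117,0,0],"hand":1}
    - {"slide":[0,0.8,-0.6],"rotation":[-0.117,0,0],"hand":1}
    - {"slide":[0,0.85,-0.5],"rotation":[-0.117,0,0],"hand":1}
    - {"slide":[0,0.9,-0.4],"rotation":[-0.117,0,0],"hand":1}
    - {"slide":[0,0.95,-0.3],"rotation":[-0.117,0,0],"hand":1}

```text
clock: 0.57
tcp_pos: [0.2225, -0.565, 0.2992]
tcp_rot: [0.537, 1.509, -0.537]
force: [0.3, -0.9, 0.5]
gripper_width: 0.0879
```

```bash
cat > rem.py <<'E'
from h import *
import sys
st=state(); Rm=R.from_rotvec(st['tcp_rot']).as_matrix()
tx=np.radians(-130); X=np.array([np.cos(tx),np.sin(tx),0]);Z=np.array([0,0,1.]);Y=np.cross(Z,X)
G=np.column_stack([-Z,-X,Y]); g=np.array([float(a) for a in sys.argv[1:4]])
print("t",st['clock'],"pos",np.round(st['tcp_pos'],4),"F",np.round(st['force'],2),"w",st['gripper_width'])
print("q",np.round(st['q'],2))
print("units rem slide",np.round(Rm.T@(g-st['tcp_pos'])/.02,2),"rot",np.round(R.from_matrix(Rm.T@G).as_rotvec()/np.radians(60),3))
E
python3 rem.py .5815 .0735 .30
```

```text
t 0.5667 pos [ 0.2225 -0.565   0.2992] F [ 0.33 -0.87  0.49] w 0.08794816633635129
q [ 1.19  0.38 -0.13  1.72  0.06  1.06  0.35]
units rem slide [-0.06 36.08 -6.33] rot [ 0.012 -0.005  0.001]
```

>>> send_rows:
  targets:
    - {"slide":[0,1,-0.17],"rotation":[0,0,0],"hand":1}
    - {"slide":[0,1,-0.17],"rotation":[0,0,0],"hand":1}
    - {"slide":[0,1,-0.17],"rotation":[0,0,0],"hand":1}
    - {"slide":[0,1,-0.17],"rotation":[0,0,0],"hand":1}
    - {"slide":[0,1,-0.17],"rotation":[0,0,0],"hand":1}

```text
clock: 0.98
tcp_pos: [0.273, -0.4714, 0.2978]
tcp_rot: [0.534, 1.512, -0.53]
force: [0.7, -0.7, 0.6]
gripper_width: 0.0876
```

>>> send_rows:
  targets:
    - {"slide":[0,1,-0.17],"rotation":[0,0,0],"hand":1}
    - {"slide":[0,1,-0.17],"rotation":[0,0,0],"hand":1}
    - {"slide":[0,1,-0.17],"rotation":[0,0,0],"hand":1}
    - {"slide":[0,1,-0.17],"rotation":[0,0,0],"hand":1}
    - {"slide":[0,1,-0.17],"rotation":[0,0,0],"hand":1}

```text
clock: 1.4
tcp_pos: [0.3237, -0.3775, 0.297]
tcp_rot: [0.535, 1.514, -0.53]
force: [-0.3, 0.3, -0.9]
gripper_width: 0.0879
```

>>> send_rows:
  targets:
    - {"slide":[0,1,-0.17],"rotation":[0,0,0],"hand":1}
    - {"slide":[0,1,-0.17],"rotation":[0,0,0],"hand":1}
    - {"slide":[0,1,-0.17],"rotation":[0,0,0],"hand":1}
    - {"slide":[0,1,-0.17],"rotation":[0,0,0],"hand":1}
    - {"slide":[0,1,-0.17],"rotation":[0,0,0],"hand":1}

```text
clock: 1.82
tcp_pos: [0.3744, -0.2839, 0.2965]
tcp_rot: [0.535, 1.516, -0.531]
force: [0.6, -0.8, 0.1]
gripper_width: 0.0876
```

>>> send_rows:
  targets:
    - {"slide":[0,1,-0.17],"rotation":[0,0,0],"hand":1}
    - {"slide":[0,1,-0.17],"rotation":[0,0,0],"hand":1}
    - {"slide":[0,1,-0.17],"rotation":[0,0,0],"hand":1}
    - {"slide":[0,1,-0.17],"rotation":[0,0,0],"hand":1}
    - {"slide":[0,1,-0.17],"rotation":[0,0,0],"hand":1}

```text
clock: 2.23
tcp_pos: [0.425, -0.1905, 0.2961]
tcp_rot: [0.535, 1.517, -0.532]
force: [-0.3, 0.7, -1.2]
gripper_width: 0.0878
```

>>> send_rows:
  targets:
    - {"slide":[0,1,-0.17],"rotation":[0,0,0],"hand":1}
    - {"slide":[0,1,-0.17],"rotation":[0,0,0],"hand":1}
    - {"slide":[0,1,-0.17],"rotation":[0,0,0],"hand":1}
    - {"slide":[0,1,-0.17],"rotation":[0,0,0],"hand":1}
    - {"slide":[0,1,-0.17],"rotation":[0,0,0],"hand":1}

```text
clock: 2.65
tcp_pos: [0.4757, -0.0974, 0.2956]
tcp_rot: [0.535, 1.518, -0.533]
force: [-0.3, -0.8, -0.5]
gripper_width: 0.088
```

```bash
python3 rem.py .5815 .0735 .30
```

```text
t 2.65 pos [ 0.4757 -0.0974  0.2956] F [-0.32 -0.76 -0.51] w 0.08803813717775649
q [ 0.5   0.21 -0.48  1.97  0.11  0.99 -0.71]
units rem slide [-0.23  9.97 -1.27] rot [ 0.016 -0.013  0.003]
```

>>> send_rows:
  targets:
    - {"slide":[0,1,-0.12],"rotation":[0,0,0],"hand":1}
    - {"slide":[0,1,-0.12],"rotation":[0,0,0],"hand":1}
    - {"slide":[0,1,-0.12],"rotation":[0,0,0],"hand":1}
    - {"slide":[0,1,-0.12],"rotation":[0,0,0],"hand":1}
    - {"slide":[0,1,-0.12],"rotation":[0,0,0],"hand":1}

```text
clock: 3.07
tcp_pos: [0.5305, -0.0078, 0.2946]
tcp_rot: [0.535, 1.52, -0.534]
force: [0.2, -0.6, -0.2]
gripper_width: 0.088
```

>>> send_rows:
  targets:
    - {"slide":[0,1,-0.12],"rotation":[0,0,0],"hand":1}
    - {"slide":[0,1,-0.12],"rotation":[0,0,0],"hand":1}
    - {"slide":[0,1,-0.12],"rotation":[0,0,0],"hand":1}
    - {"slide":[0,1,-0.12],"rotation":[0,0,0],"hand":1}
    - {"slide":[0,0.7,-0.1],"rotation":[0.016,-0.013,0],"hand":1}

```text
clock: 3.48
tcp_pos: [0.5826, 0.077, 0.2929]
tcp_rot: [0.543, 1.505, -0.551]
force: [0.1, -0.9, -0.4]
gripper_width: 0.0877
```

>>> send_rows:
  targets:
    - {"slide":[0,0,0],"rotation":[0,0,0],"hand":1}

```text
clock: 3.57
tcp_pos: [0.5831, 0.0804, 0.2927]
tcp_rot: [0.542, 1.506, -0.547]
force: [-0.1, 0.4, 0.6]
gripper_width: 0.0877
```

```bash
python3 rem.py .5815 .0735 .30; python3 - <<'E'
from h import *
import json
st=state(); json.dump({k:np.array(st[k]).tolist() for k in('tcp_pos','tcp_rot')},open('w1.json','w'))
cv2.imwrite("pics/c_w.png",grab_frame("wrist")[:,:,::-1])
E
```

```text
t 3.5667 pos [0.5831 0.0804 0.2927] F [-0.14  0.41  0.59] w 0.08771712440018174
q [ 0.17  0.4  -0.53  1.75  0.22  1.06 -1.13]
units rem slide [-0.36 -0.32  0.16] rot [ 0.003 -0.003  0.004]
```

View pics/c_w.png

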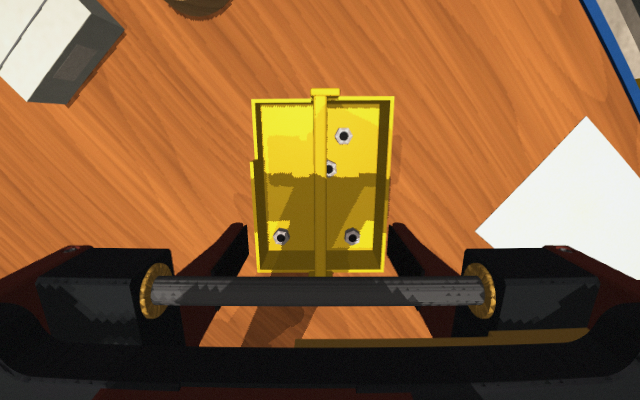

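```bash
python3 - <<'E'
from h import *
import json
st=json.load(open('w1.json')); 
im=cv2.imread("pics/c_w.png"); cv2.imwrite("pics/c_z.png",cv2.resize(im[80:285,235:405],None,fx=3,fy=3,interpolation=cv2.INTER_CUBIC))
a=plane("wrist",(325.5,92),.082,st); b=plane("wrist",(318.5,262),.082,st)
m=plane("wrist",(318.6,260),.082,st)
print(a,b,np.degrees(np.arctan2(*(b-a)[1::-1])))
for p in [(257,271),(385,271),(393.5,98)]: print(plane("wrist",p,.06,st))
E
```

```text
[0.65329678 0.15301928 0.082     ] [0.52886241 0.01485681 0.082     ] -132.00740113302507
[0.45345484 0.04599686 0.06      ]
[ 0.57781117 -0.05762493  0.06      ]
[0.7076068 0.1030955 0.06     ]
```

View pics/c_z.png

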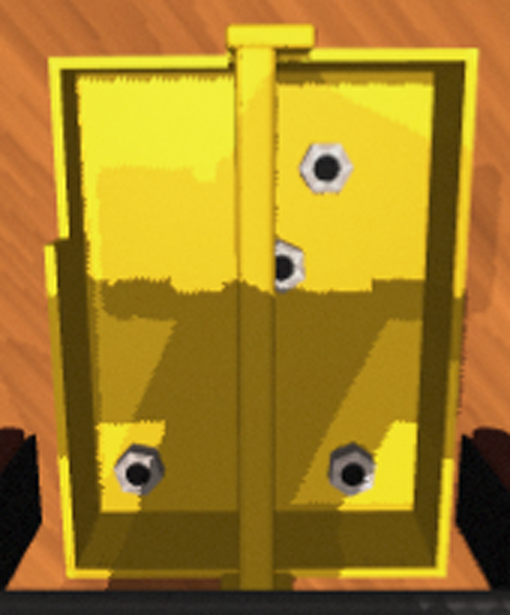

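```bash
python3 - <<'E'
from h import *
import json
st=json.load(open('w1.json'))
a=plane("wrist",(320,97),.082,st); b=plane("wrist",(320.8,270),.082,st)
d=(b-a)/np.linalg.norm(b-a)
print(a,b,np.degrees(np.arctan2(*(b-a)[1::-1])))
for c in [(.5805,.0745),(.5829,.0727),(.5799,.0742)]:
    v=np.array([*c,.082])-a; print("along",v@d,"perp",np.cross(d,v)[2])
    print(a+d*(v@d))
E
python3 rem.py .5815 .0735 .133
```

```text
[0.64607518 0.15288899 0.082     ] [0.52428478 0.00516704 0.082     ] -129.50411729157648
along 0.10219786985312779 perp -0.0007305518882926576
[0.58106368 0.07403527 0.082     ]
along 0.10205999102112501 perp 0.0022662780080620476
[0.58115139 0.07414166 0.082     ]
along 0.10281102371559903 perp -0.0010026591115276096
[0.58067363 0.07356217 0.082     ]
t 3.6167 pos [0.5826 0.0789 0.2925] F [-0.13  0.47 -0.07] w 0.0876296489043674
q [ 0.17  0.4  -0.53  1.75  0.22  1.06 -1.13]
units rem slide [ 7.98 -0.19  0.16] rot [ 0.003 -0.004  0.006]
```

>>> send_rows:
  targets:
    - {"slide":[1,-0.05,0.05],"rotation":[0,0,0],"hand":1}
    - {"slide":[1,-0.05,0.05],"rotation":[0,0,0],"hand":1}
    - {"slide":[1,-0.05,0.05],"rotation":[0,0,0],"hand":1}
    - {"slide":[1,0,0],"rotation":[0,0,0],"hand":1}
    - {"slide":[0.7,0,0],"rotation":[0,0,0],"hand":1}

```text
clock: 4.03
tcp_pos: [0.5826, 0.0683, 0.1986]
tcp_rot: [0.542, 1.501, -0.55]
force: [-0.7, -0.1, 0.0]
gripper_width: 0.0877
```

```bash
python3 rem.py .581 .074 .133
```

```text
t 4.0333 pos [0.5826 0.0683 0.1986] F [-0.71 -0.1   0.02] w 0.08769307102938309
q [ 0.15  0.5  -0.49  1.84  0.3   0.88 -1.18]
units rem slide [ 3.28  0.19 -0.25] rot [0.001 0.001 0.005]
```

>>> send_rows:
  targets:
    - {"slide":[0.9,0.05,-0.08],"rotation":[0,0,0],"hand":1}
    - {"slide":[0.8,0.05,-0.08],"rotation":[0,0,0],"hand":1}
    - {"slide":[0.6,0.04,-0.06],"rotation":[0,0,0],"hand":1}
    - {"slide":[0.4,0.02,-0.02],"rotation":[0,0,0],"hand":1}
    - {"slide":[0.1,0,0],"rotation":[0,0,0],"hand":1}

```text
clock: 4.45
tcp_pos: [0.5769, 0.0646, 0.1368]
tcp_rot: [0.541, 1.506, -0.561]
force: [-0.4, 0.2, 0.1]
gripper_width: 0.0879
```

```bash
python3 rem.py .581 .074 .133
```

```text
t 4.45 pos [0.5769 0.0646 0.1368] F [-0.36  0.23  0.09] w 0.08787329023763171
q [ 0.12  0.57 -0.45  1.88  0.36  0.78 -1.23]
units rem slide [ 0.18  0.49 -0.15] rot [-0.005 -0.001  0.013]
```

>>> send_rows:
  targets:
    - {"slide":[0.12,0.3,-0.1],"rotation":[0,0,0.01],"hand":1}
    - {"slide":[0.06,0.2,-0.05],"rotation":[0,0,0],"hand":1}
    - {"slide":[0,0,0],"rotation":[0,0,0],"hand":1}

```text
clock: 4.7
tcp_pos: [0.5818, 0.0738, 0.1335]
tcp_rot: [0.55, 1.501, -0.553]
force: [-0.5, -0.0, -0.0]
gripper_width: 0.0877
```

```bash
python3 rem.py .581 .074 .133;  python3 - <<'E'
from h import *
cv2.imwrite("pics/d_w.png",grab_frame("wrist")[:,:,::-1])
E
```

```text
t 4.7 pos [0.5818 0.0738 0.1335] F [-0.49 -0.04 -0.  ] w 0.08767595076688474
q [ 0.11  0.58 -0.45  1.88  0.36  0.76 -1.24]
units rem slide [ 0.02 -0.02 -0.04] rot [-0.007 -0.001  0.002]
```

View pics/d_w.png

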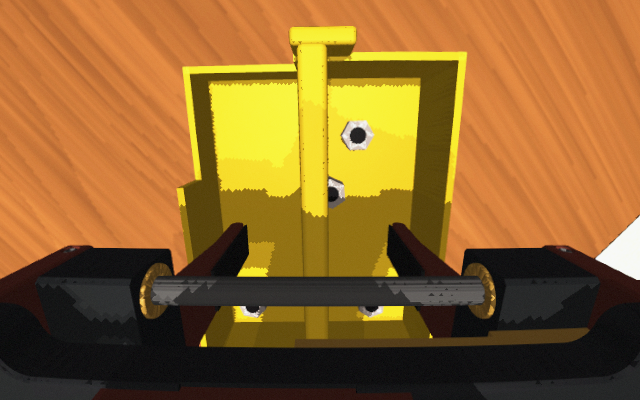

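>>> send_rows:
  targets:
    - {"slide":[0,0,-0.1],"rotation":[0,0,0],"hand":1}
    - {"slide":[0,0,0],"rotation":[0,0,0],"hand":0}
    - {"slide":[0,0,0],"rotation":[0,0,0],"hand":0}
    - {"slide":[0,0,0],"rotation":[0,0,0],"hand":0}
    - {"slide":[0,0,0],"rotation":[0,0,0],"hand":0}

```text
clock: 5.17
tcp_pos: [0.5814, 0.0757, 0.1359]
tcp_rot: [0.551, 1.497, -0.551]
force: [-0.8, -0.6, -0.6]
gripper_width: 0.0649
```

>>> send_rows:
  targets:
    - {"slide":[0,0,0],"rotation":[0,0,0],"hand":0}
    - {"slide":[0,0,0],"rotation":[0,0,0],"hand":0}
    - {"slide":[0,0,0],"rotation":[0,0,0],"hand":0}
    - {"slide":[0,0,0],"rotation":[0,0,0],"hand":0}
    - {"slide":[0,0,0],"rotation":[0,0,0],"hand":0}

```text
clock: 5.58
tcp_pos: [0.5815, 0.0754, 0.1361]
tcp_rot: [0.551, 1.497, -0.551]
force: [0.6, 0.6, -0.8]
gripper_width: 0.031
```

>>> send_rows:
  targets:
    - {"slide":[0.12,0,0],"rotation":[0,0,0],"hand":0}
    - {"slide":[0,0,0],"rotation":[0,0,0],"hand":0}
    - {"slide":[0,0,0],"rotation":[0,0,0],"hand":0}
    - {"slide":[0,0,0],"rotation":[0,0,0],"hand":0}
    - {"slide":[0,0,0],"rotation":[0,0,0],"hand":0}

```text
clock: 6.0
tcp_pos: [0.5815, 0.0754, 0.1335]
tcp_rot: [0.551, 1.497, -0.551]
force: [0.1, 0.3, 0.1]
gripper_width: 0.0138
```

>>> send_rows:
  targets:
    - {"slide":[0,0,0],"rotation":[0,0,0],"hand":0}
    - {"slide":[0,0,0],"rotation":[0,0,0],"hand":0}

```text
clock: 6.17
tcp_pos: [0.5815, 0.0754, 0.1335]
tcp_rot: [0.551, 1.497, -0.551]
force: [-0.8, -0.5, -0.1]
gripper_width: 0.0141
```

```bash
python3 rem.py .581 .074 .133
```

```text
t 6.1667 pos [0.5815 0.0754 0.1335] F [-0.79 -0.51 -0.09] w 0.014095425574464292
q [ 0.11  0.58 -0.45  1.88  0.36  0.76 -1.25]
units rem slide [ 0.03 -0.07  0.03] rot [-0.006  0.002 -0.001]
```

>>> send_rows:
  targets:
    - {"slide":[-0.15,0,0],"rotation":[0,0,0],"hand":0}
    - {"slide":[-0.3,0,0],"rotation":[0,0,0],"hand":0}
    - {"slide":[-0.5,0,0],"rotation":[0,0,0],"hand":0}
    - {"slide":[-0.7,0,0],"rotation":[0,0,0],"hand":0}
    - {"slide":[-0.7,0,0],"rotation":[0,0,0],"hand":0}

```text
clock: 6.58
tcp_pos: [0.5777, 0.0745, 0.1787]
tcp_rot: [0.547, 1.507, -0.556]
force: [0.2, 1.1, -4.4]
gripper_width: 0.014
```

>>> send_rows:
  targets:
    - {"slide":[-0.8,0,0],"rotation":[0,0,0],"hand":0}
    - {"slide":[-0.8,0,0],"rotation":[0,0,0],"hand":0}
    - {"slide":[-0.8,0,0],"rotation":[0,0,0],"hand":0}
    - {"slide":[-0.8,0,0],"rotation":[0,0,0],"hand":0}
    - {"slide":[-0.8,0,0],"rotation":[0,0,0],"hand":0}

```text
clock: 7.0
tcp_pos: [0.5761, 0.0743, 0.2644]
tcp_rot: [0.546, 1.51, -0.557]
force: [-0.5, 0.1, -4.3]
gripper_width: 0.0139
```

>>> send_rows:
  targets:
    - {"slide":[-0.8,0,0],"rotation":[0,0,0],"hand":0}
    - {"slide":[-0.8,0,0],"rotation":[0,0,0],"hand":0}
    - {"slide":[-0.6,0,0],"rotation":[0,0,0],"hand":0}
    - {"slide":[-0.3,0,0],"rotation":[0,0,0],"hand":0}
    - {"slide":[-0.1,0,0],"rotation":[0,0,0],"hand":0}

```text
clock: 7.42
tcp_pos: [0.5755, 0.075, 0.3252]
tcp_rot: [0.546, 1.506, -0.554]
force: [-0.1, -0.1, -3.8]
gripper_width: 0.0138
```

```bash
python3 rem.py .581 .074 .30; python3 - <<'E'
from h import *
cv2.imwrite("pics/e_w.png",grab_frame("wrist")[:,:,::-1])
cv2.imwrite("pics/e_s.png",grab_frame("scene")[:,:,::-1])
E
```

```text
t 7.4167 pos [0.5755 0.075  0.3252] F [-0.05 -0.08 -3.77] w 0.013787282616863319
q [ 0.18  0.35 -0.53  1.73  0.2   1.12 -1.11]
units rem slide [1.26 0.15 0.25] rot [-0.004 -0.004  0.007]
```

View pics/e_w.png

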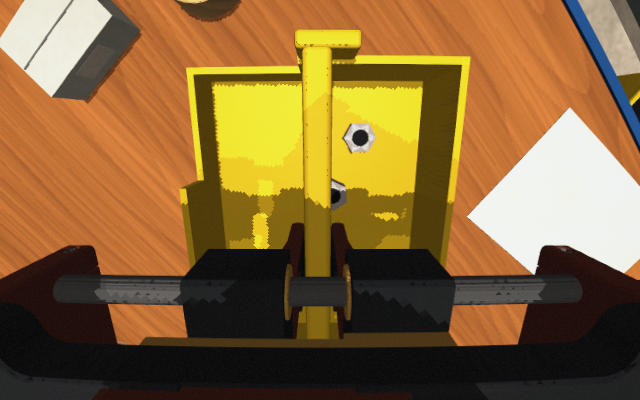

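View pics/e_s.png

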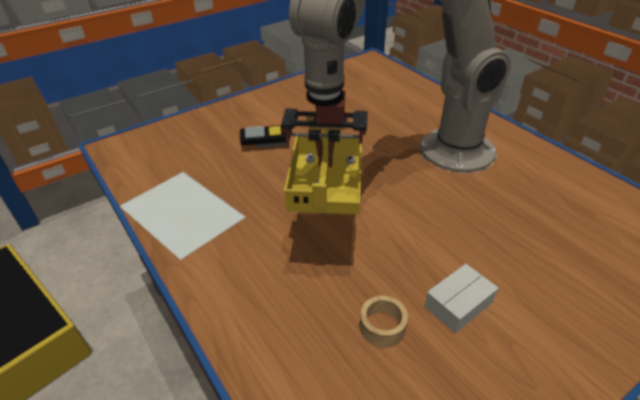

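>>> send_rows:
  targets:
    - {"slide":[0,0,0],"rotation":[0,0,-0.03],"hand":0}
    - {"slide":[0,0,0],"rotation":[0,0,-0.05],"hand":0}
    - {"slide":[0,0,0],"rotation":[0,0,-0.05],"hand":0}
    - {"slide":[0,0,0],"rotation":[0,0,-0.05],"hand":0}
    - {"slide":[0,0,0],"rotation":[0,0,-0.03],"hand":0}

```text
clock: 7.93
tcp_pos: [0.5729, 0.0722, 0.3199]
tcp_rot: [0.374, 1.585, -0.737]
force: [-0.4, 0.0, -4.2]
gripper_width: 0.0137
```

>>> send_rows:
  targets:
    - {"slide":[0,0,0],"rotation":[0,0,-0.03],"hand":0}
    - {"slide":[0,0,0],"rotation":[0,0,-0.03],"hand":0}
    - {"slide":[0,0,0],"rotation":[0,0,-0.03],"hand":0}
    - {"slide":[0,0,0],"rotation":[0,0,-0.02],"hand":0}
    - {"slide":[0,0,0],"rotation":[0,0,-0.02],"hand":0}

```text
clock: 8.35
tcp_pos: [0.5717, 0.0729, 0.3136]
tcp_rot: [0.258, 1.631, -0.847]
force: [0.6, -0.0, -3.9]
gripper_width: 0.0141
```

```bash
cat > look.py <<'E'
from h import *
import sys
st=state(); Rm=R.from_rotvec(st['tcp_rot']).as_matrix()
tx=np.radians(-129.7); X=np.array([np.cos(tx),np.sin(tx),0]);Z=np.array([0,0,1.]);Y=np.cross(Z,X)
T=Rm@np.column_stack([-Z,-X,Y]).T  # rotation of tote from its start, if no slip
up=T@Z
print("t",st['clock'],"pos",np.round(st['tcp_pos'],4),"F",np.round(st['force'],2),"w",round(st['gripper_width'],4))
print("q",np.round(st['q'],2)); print("tilt",round(np.degrees(np.arccos(up[2])),1),"toward -x %.1f -y %.1f deg"%(np.degrees(np.arcsin(-up@(T@X)*0-(T@X)[2]*-1*-1)),np.degrees(np.arcsin(-(T@Y)[2]*-1))))
n=sys.argv[1]
for c in sys.argv[2:]:
    im=grab_frame(c)[:,:,::-1]; cv2.imwrite(f"pics/{n}_{c}.png",im)
E
python3 look.py f wrist
```

```text
t 8.35 pos [0.5717 0.0729 0.3136] F [ 0.56 -0.05 -3.91] w 0.0141
q [ 0.01  0.49 -0.47  1.59  0.36  1.49 -1.24]
tilt 22.4 toward -x -22.4 -y -0.8 deg
```

View pics/f_wrist.png

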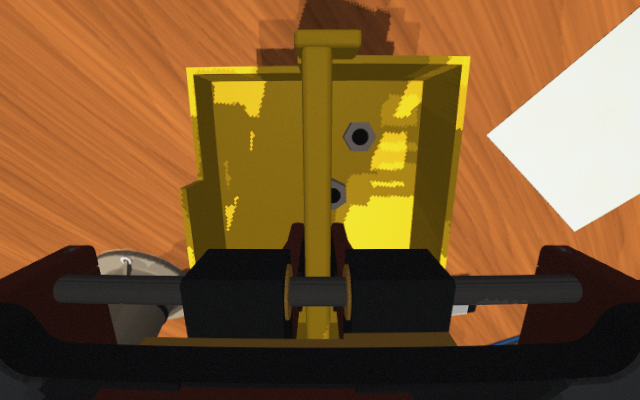

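>>> send_rows:
  targets:
    - {"slide":[0,0,0],"rotation":[0,0,-0.02],"hand":0}
    - {"slide":[0,0,0],"rotation":[0,0,-0.02],"hand":0}
    - {"slide":[0,0,0],"rotation":[0,0,0],"hand":0}
    - {"slide":[0,0,0],"rotation":[0,0,0],"hand":0}

```text
clock: 8.73
tcp_pos: [0.5716, 0.0733, 0.3122]
tcp_rot: [0.219, 1.645, -0.882]
force: [-0.6, -0.9, -3.4]
gripper_width: 0.0137
```

```bash
sed -i 's/^print("q".*$/print("q",np.round(st["q"],2)); print("tilt",round(np.degrees(np.arccos(up[2])),1),"-x down %.1f, -y down %.1f deg"%(np.degrees(np.arcsin((T@X)[2])),np.degrees(np.arcsin((T@Y)[2]))))/' look.py
python3 look.py g wrist scene
```

```text
t 8.7333 pos [0.5716 0.0733 0.3122] F [-0.55 -0.92 -3.41] w 0.0137
q [-0.01  0.51 -0.46  1.58  0.37  1.53 -1.25]
tilt 25.1 -x down 25.1, -y down -0.9 deg
```

View pics/g_wrist.png

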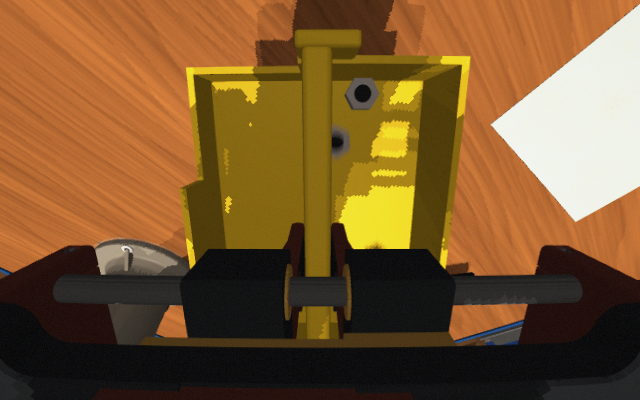

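View pics/g_scene.png

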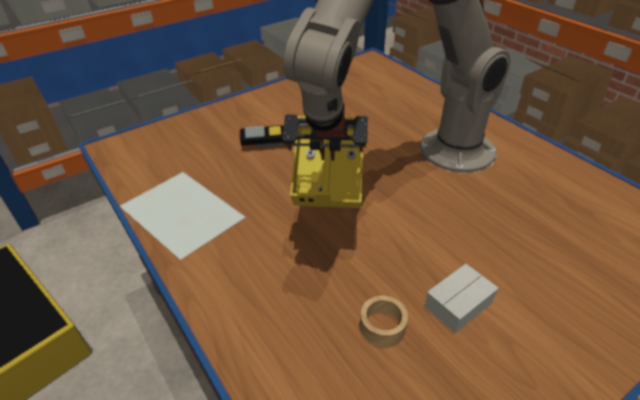

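>>> send_rows:
  targets:
    - {"slide":[0,0,0],"rotation":[0,0,0],"hand":0}
    - {"slide":[0,0,0],"rotation":[0,0,0],"hand":0}
    - {"slide":[0,0,0],"rotation":[0,0,-0.01],"hand":0}
    - {"slide":[0,0,0],"rotation":[0,0,-0.01],"hand":0}
    - {"slide":[0,0,0],"rotation":[0,0,0],"hand":0}

```text
clock: 9.25
tcp_pos: [0.5715, 0.0725, 0.3133]
tcp_rot: [0.203, 1.648, -0.9]
force: [-0.5, 0.2, -3.2]
gripper_width: 0.0139
```

```bash
python3 look.py h wrist
```

```text
t 9.25 pos [0.5715 0.0725 0.3133] F [-0.55  0.19 -3.18] w 0.0139
q [-0.01  0.52 -0.45  1.57  0.38  1.55 -1.26]
tilt 26.3 -x down 26.3, -y down -0.8 deg
```

View pics/h_wrist.png

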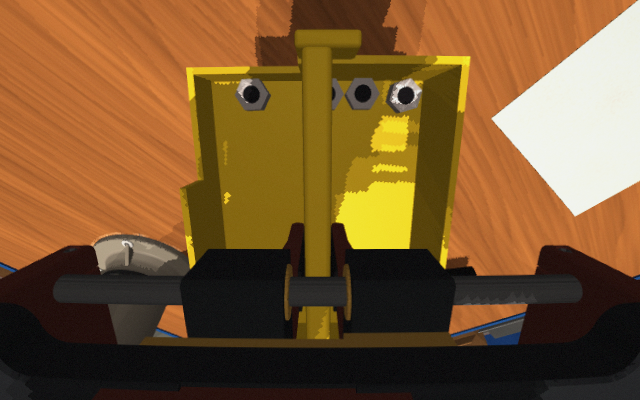

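>>> send_rows:
  targets:
    - {"slide":[0,0,0],"rotation":[0,-0.02,0.02],"hand":0}
    - {"slide":[0,0,0],"rotation":[0,-0.05,0.03],"hand":0}
    - {"slide":[0,0,0],"rotation":[0,-0.05,0.03],"hand":0}
    - {"slide":[0,0,0],"rotation":[0,-0.05,0.03],"hand":0}
    - {"slide":[0,0,0],"rotation":[0,-0.05,0.03],"hand":0}

```text
clock: 9.72
tcp_pos: [0.5728, 0.0717, 0.3118]
tcp_rot: [0.212, 1.395, -0.78]
force: [-0.5, -0.2, -4.7]
gripper_width: 0.0137
```

>>> send_rows:
  targets:
    - {"slide":[0,0,0],"rotation":[0,-0.05,0.03],"hand":0}
    - {"slide":[0,0,0],"rotation":[0,-0.04,0.04],"hand":0}
    - {"slide":[0,0,0],"rotation":[0,-0.03,0.04],"hand":0}
    - {"slide":[0,0,0],"rotation":[0,-0.02,0.04],"hand":0}
    - {"slide":[0,0,0],"rotation":[0,-0.02,0.03],"hand":0}

```text
clock: 10.13
tcp_pos: [0.5704, 0.0734, 0.3118]
tcp_rot: [0.264, 1.192, -0.616]
force: [-0.1, -0.8, -4.3]
gripper_width: 0.0138
```

```bash
python3 look.py i wrist
```

```text
t 10.1333 pos [0.5704 0.0734 0.3118] F [-0.06 -0.76 -4.32] w 0.0138
q [-0.01  0.29 -0.48  1.88  0.63  1.02 -1.4 ]
tilt 22.6 -x down 7.1, -y down 21.3 deg
```

View pics/i_wrist.png

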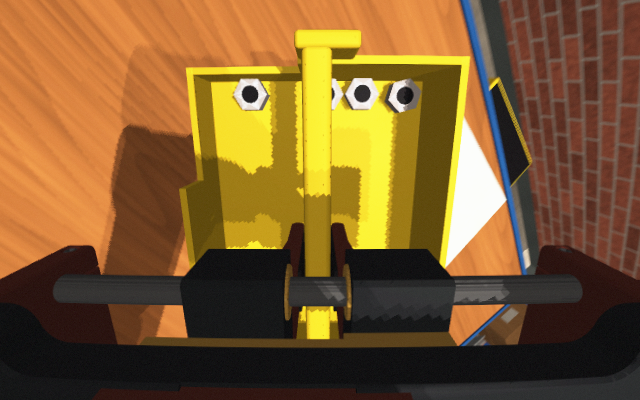

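>>> send_rows:
  targets:
    - {"slide":[0,0,0],"rotation":[0,-0.03,0.02],"hand":0}
    - {"slide":[0,0,0],"rotation":[0,-0.02,0.02],"hand":0}
    - {"slide":[0,0,0],"rotation":[0,-0.02,0.02],"hand":0}
    - {"slide":[0,0,0],"rotation":[0,-0.01,0.01],"hand":0}
    - {"slide":[0,0,0],"rotation":[0,0,0],"hand":0}

```text
clock: 10.6
tcp_pos: [0.5677, 0.072, 0.3114]
tcp_rot: [0.276, 1.097, -0.561]
force: [-0.3, -0.0, -3.7]
gripper_width: 0.0139
```

```bash
python3 look.py j wrist
```

```text
t 10.6 pos [0.5677 0.072  0.3114] F [-0.33 -0.01 -3.7 ] w 0.0139
q [-0.01  0.25 -0.47  1.95  0.71  0.9  -1.47]
tilt 26.4 -x down 3.5, -y down 26.2 deg
```

View pics/j_wrist.png

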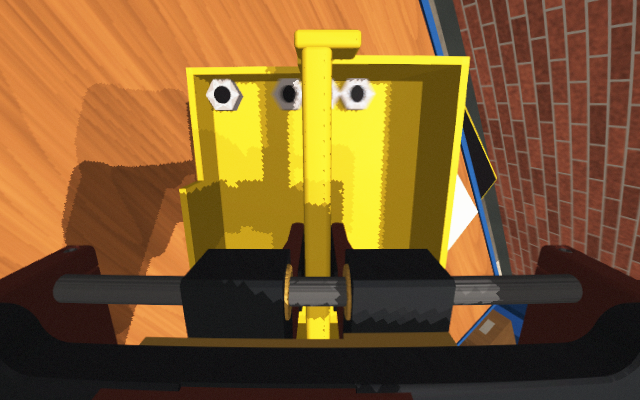

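Sliding now: the first nut has reached the -y wall at (223,95), the others follow. I hold and look.

>>> send_rows:
  targets:
    - {"slide":[0,0,0],"rotation":[0,0,0],"hand":0}
    - {"slide":[0,0,0],"rotation":[0,-0.01,0],"hand":0}
    - {"slide":[0,0,0],"rotation":[0,0,0],"hand":0}
    - {"slide":[0,0,0],"rotation":[0,0,0],"hand":0}
    - {"slide":[0,0,0],"rotation":[0,0,0],"hand":0}

```text
clock: 11.07
tcp_pos: [0.5684, 0.0722, 0.3112]
tcp_rot: [0.272, 1.089, -0.565]
force: [-0.6, 0.5, -4.8]
gripper_width: 0.014
```

```bash
python3 look.py k wrist
```

```text
t 11.0667 pos [0.5684 0.0722 0.3112] F [-0.63  0.48 -4.76] w 0.014
q [-0.02  0.25 -0.47  1.95  0.72  0.9  -1.48]
tilt 27.0 -x down 3.6, -y down 26.7 deg
```

View pics/k_wrist.png

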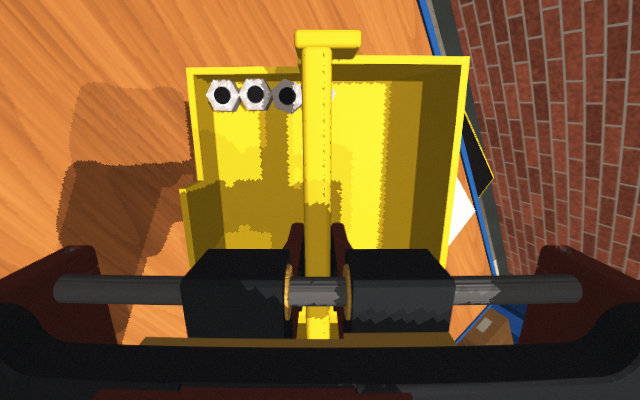

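>>> send_rows:
  targets:
    - {"slide":[0,0,0],"rotation":[0,0,0.04],"hand":0}
    - {"slide":[0,0,0],"rotation":[0,0,0.05],"hand":0}
    - {"slide":[0,0,0],"rotation":[0,0,0.05],"hand":0}
    - {"slide":[0,0,0],"rotation":[0,0,0.05],"hand":0}
    - {"slide":[0,0,0],"rotation":[0,0,0.03],"hand":0}

```text
clock: 11.53
tcp_pos: [0.569, 0.0741, 0.311]
tcp_rot: [0.394, 1.04, -0.349]
force: [-0.6, -0.6, -4.0]
gripper_width: 0.0139
```

```bash
python3 look.py l wrist
```

```text
t 11.5333 pos [0.569  0.0741 0.311 ] F [-0.56 -0.55 -4.01] w 0.0139
q [ 0.09  0.19 -0.49  2.05  0.64  0.6  -1.36]
tilt 28.2 -x down -8.6, -y down 26.7 deg
```

View pics/l_wrist.png

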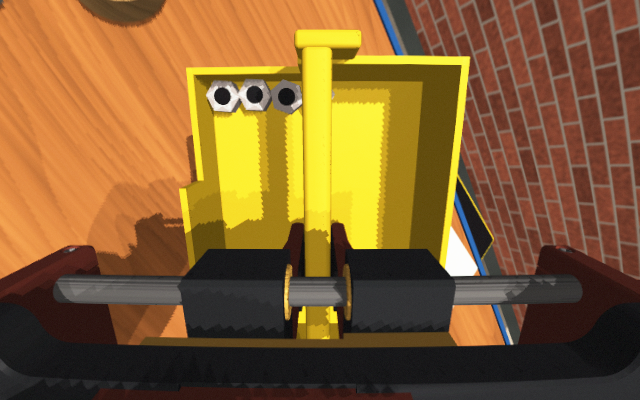

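>>> send_rows:
  targets:
    - {"slide":[0,0,0],"rotation":[0,0,0.04],"hand":0}
    - {"slide":[0,0,0],"rotation":[0,0,0.04],"hand":0}
    - {"slide":[0,0,0],"rotation":[0,0,0.02],"hand":0}

```text
clock: 11.83
tcp_pos: [0.5684, 0.0731, 0.3109]
tcp_rot: [0.446, 1.015, -0.255]
force: [-1.3, -0.3, -3.5]
gripper_width: 0.0141
```

```bash
python3 look.py m wrist
```

```text
t 11.8333 pos [0.5684 0.0731 0.3109] F [-1.26 -0.32 -3.5 ] w 0.0141
q [ 0.16  0.17 -0.51  2.08  0.57  0.46 -1.27]
tilt 30.6 -x down -13.9, -y down 26.7 deg
```

View pics/m_wrist.png

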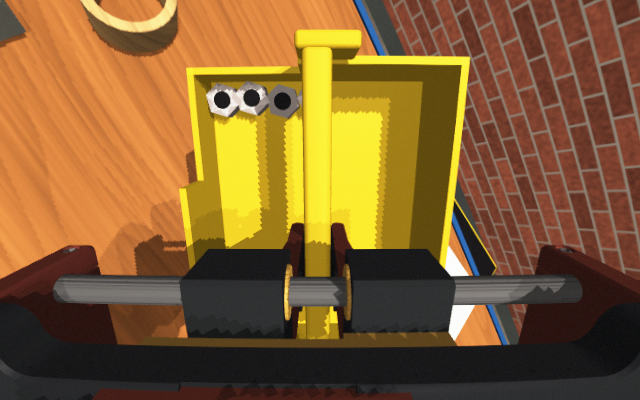

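>>> send_rows:
  targets:
    - {"slide":[0,0,0],"rotation":[0,0,0.03],"hand":0}
    - {"slide":[0,0,0],"rotation":[0,0,0.02],"hand":0}
    - {"slide":[0,0,0],"rotation":[0,0,0],"hand":0}

```text
clock: 12.13
tcp_pos: [0.5677, 0.072, 0.3102]
tcp_rot: [0.469, 1.005, -0.211]
force: [-0.3, 0.2, -4.6]
gripper_width: 0.014
```

```bash
python3 look.py n wrist
```

```text
t 12.1333 pos [0.5677 0.072  0.3102] F [-0.3  0.2 -4.6] w 0.014
q [ 0.2   0.16 -0.52  2.1   0.52  0.4  -1.2 ]
tilt 31.9 -x down -16.3, -y down 26.6 deg
```

View pics/n_wrist.png

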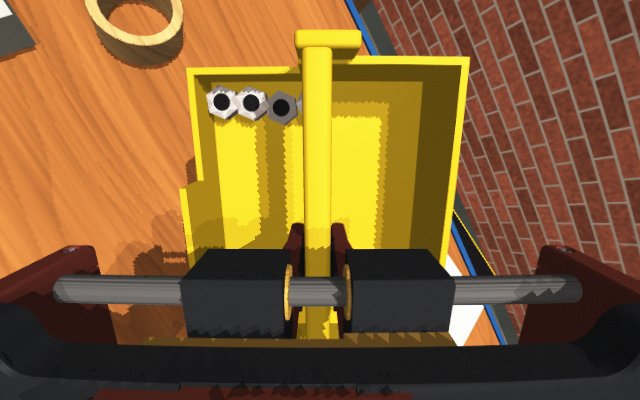

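>>> send_rows:
  targets:
    - {"slide":[0,0,0],"rotation":[0,0,0.03],"hand":0}
    - {"slide":[0,0,0],"rotation":[0,0,0.02],"hand":0}
    - {"slide":[0,0,0],"rotation":[0,0,0],"hand":0}

```text
clock: 12.43
tcp_pos: [0.5679, 0.0731, 0.3102]
tcp_rot: [0.492, 0.994, -0.166]
force: [-0.7, -0.4, -4.8]
gripper_width: 0.0137
```

```bash
python3 look.py o wrist
```

```text
t 12.4333 pos [0.5679 0.0731 0.3102] F [-0.72 -0.44 -4.78] w 0.0137
q [ 0.25  0.16 -0.55  2.12  0.45  0.34 -1.12]
tilt 33.4 -x down -18.7, -y down 26.6 deg
```

View pics/o_wrist.png

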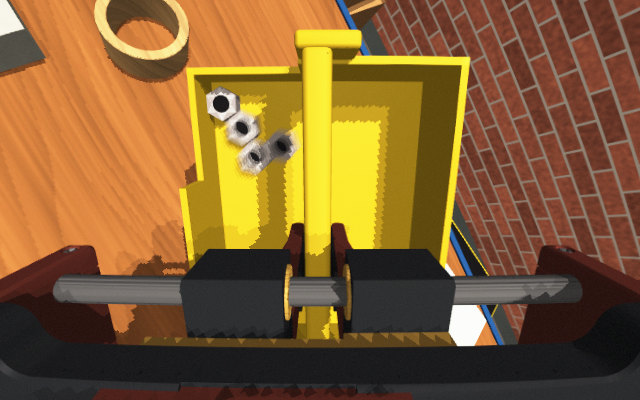

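>>> send_rows:
  targets:
    - {"slide":[0,0,0],"rotation":[0,0,-0.06],"hand":0}
    - {"slide":[0,0,0],"rotation":[0,0,-0.08],"hand":0}
    - {"slide":[0,0,0],"rotation":[0,0,-0.08],"hand":0}
    - {"slide":[0,0,0],"rotation":[0,0,-0.05],"hand":0}

```text
clock: 12.82
tcp_pos: [0.5678, 0.0695, 0.3109]
tcp_rot: [0.344, 1.059, -0.442]
force: [-0.1, -0.3, -4.0]
gripper_width: 0.0138
```

```bash
python3 look.py p wrist
```

```text
t 12.8167 pos [0.5678 0.0695 0.3109] F [-0.06 -0.26 -4.01] w 0.0138
q [ 0.04  0.21 -0.47  2.01  0.68  0.72 -1.42]
tilt 27.1 -x down -3.4, -y down 26.8 deg
```

View pics/p_wrist.png

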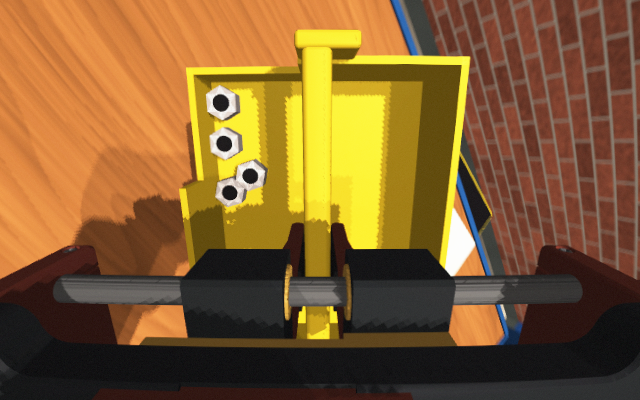

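>>> send_rows:
  targets:
    - {"slide":[0,0,0],"rotation":[0,0.05,-0.05],"hand":0}
    - {"slide":[0,0,0],"rotation":[0,0.07,-0.07],"hand":0}
    - {"slide":[0,0,0],"rotation":[0,0.07,-0.07],"hand":0}
    - {"slide":[0,0,0],"rotation":[0,0.07,-0.07],"hand":0}
    - {"slide":[0,0,0],"rotation":[0,0.05,-0.06],"hand":0}

```text
clock: 13.28
tcp_pos: [0.5676, 0.0748, 0.3131]
tcp_rot: [0.234, 1.453, -0.701]
force: [-0.7, -0.0, -4.1]
gripper_width: 0.0142
```

>>> send_rows:
  targets:
    - {"slide":[0,0,0],"rotation":[0,0.02,-0.05],"hand":0}
    - {"slide":[0,0,0],"rotation":[0,0,-0.04],"hand":0}
    - {"slide":[0,0,0],"rotation":[0,0,-0.03],"hand":0}
    - {"slide":[0,0,0],"rotation":[0,0,-0.02],"hand":0}
    - {"slide":[0,0,0],"rotation":[0,0,0],"hand":0}

```text
clock: 13.7
tcp_pos: [0.5734, 0.0767, 0.3121]
tcp_rot: [0.139, 1.5, -0.822]
force: [-0.3, 0.4, -4.2]
gripper_width: 0.0135
```

```bash
python3 look.py q wrist
```

```text
t 13.7 pos [0.5734 0.0767 0.3121] F [-0.27  0.41 -4.25] w 0.0135
q [-0.05  0.46 -0.45  1.65  0.49  1.43 -1.27]
tilt 24.6 -x down 23.5, -y down 6.8 deg
```

View pics/q_wrist.png

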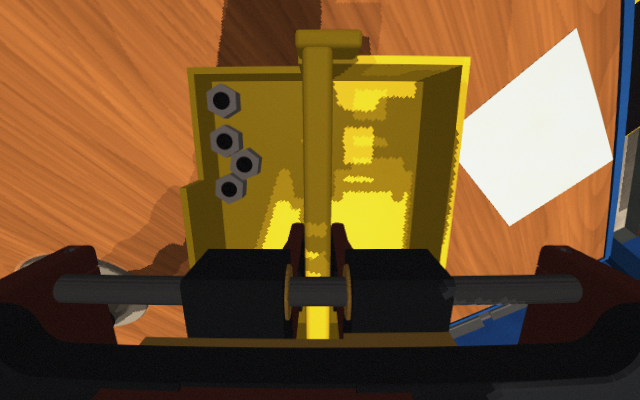

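>>> send_rows:
  targets:
    - {"slide":[0,0,0],"rotation":[0,0.03,-0.03],"hand":0}
    - {"slide":[0,0,0],"rotation":[0,0.02,-0.03],"hand":0}
    - {"slide":[0,0,0],"rotation":[0,0.02,-0.02],"hand":0}
    - {"slide":[0,0,0],"rotation":[0,0,0],"hand":0}
    - {"slide":[0,0,0],"rotation":[0,0,0],"hand":0}

```text
clock: 14.17
tcp_pos: [0.574, 0.0766, 0.3135]
tcp_rot: [0.114, 1.579, -0.888]
force: [0.8, 0.2, -3.8]
gripper_width: 0.0137
```

```bash
python3 look.py r wrist
```

```text
t 14.1667 pos [0.574  0.0766 0.3135] F [ 0.83  0.19 -3.8 ] w 0.0137
q [-0.06  0.51 -0.44  1.59  0.45  1.54 -1.26]
tilt 28.1 -x down 27.9, -y down 3.2 deg
```

View pics/r_wrist.png

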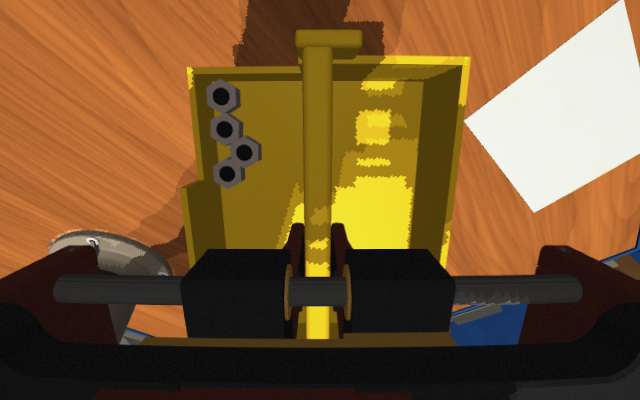

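>>> send_rows:
  targets:
    - {"slide":[0,0,0],"rotation":[0,0.05,0],"hand":0}
    - {"slide":[0,0,0],"rotation":[0,0.05,0],"hand":0}
    - {"slide":[0,0,0],"rotation":[0,0.04,0],"hand":0}
    - {"slide":[0,0,0],"rotation":[0,0.02,0],"hand":0}

```text
clock: 14.55
tcp_pos: [0.5731, 0.0774, 0.3152]
tcp_rot: [0.197, 1.734, -0.891]
force: [-0.5, -0.5, -3.4]
gripper_width: 0.0135
```

```bash
python3 look.py s wrist
```

```text
t 14.55 pos [0.5731 0.0774 0.3152] F [-0.48 -0.5  -3.44] w 0.0135
q [-0.01  0.55 -0.44  1.52  0.33  1.61 -1.21]
tilt 28.1 -x down 27.5, -y down -5.4 deg
```

View pics/s_wrist.png

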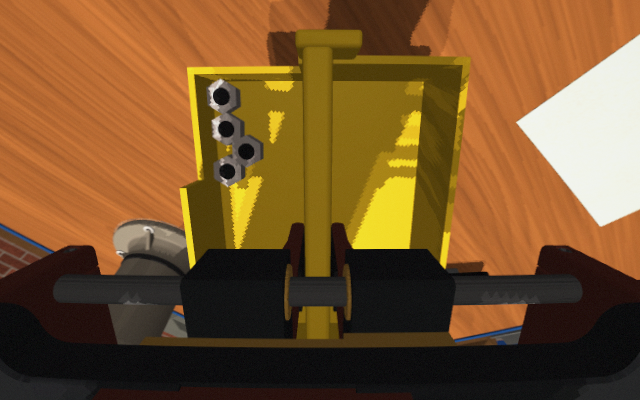

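A little more of the same.

>>> send_rows:
  targets:
    - {"slide":[0,0,0],"rotation":[0,0.03,0],"hand":0}
    - {"slide":[0,0,0],"rotation":[0,0.03,0],"hand":0}
    - {"slide":[0,0,0],"rotation":[0,0.02,0],"hand":0}
    - {"slide":[0,0,0],"rotation":[0,0,0],"hand":0}

```text
clock: 14.93
tcp_pos: [0.5731, 0.0768, 0.3157]
tcp_rot: [0.241, 1.815, -0.894]
force: [-0.4, -0.3, -3.8]
gripper_width: 0.0134
```

```bash
python3 look.py t wrist
```

```text
t 14.9333 pos [0.5731 0.0768 0.3157] F [-0.41 -0.33 -3.78] w 0.0134
q [ 0.01  0.57 -0.45  1.49  0.27  1.65 -1.2 ]
tilt 29.4 -x down 27.4, -y down -9.8 deg
```

View pics/t_wrist.png

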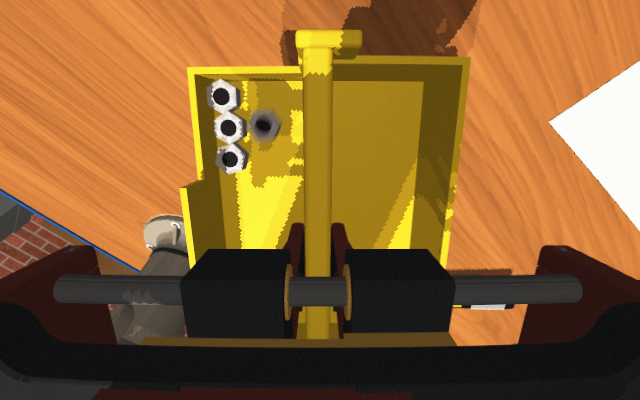

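>>> send_rows:
  targets:
    - {"slide":[0,0,0],"rotation":[0,-0.06,0],"hand":0}
    - {"slide":[0,0,0],"rotation":[0,-0.08,0.02],"hand":0}
    - {"slide":[0,0,0],"rotation":[0,-0.08,0.04],"hand":0}
    - {"slide":[0,0,0],"rotation":[0,-0.08,0.05],"hand":0}
    - {"slide":[0,0,0],"rotation":[0,-0.08,0.06],"hand":0}

```text
clock: 15.4
tcp_pos: [0.5749, 0.0769, 0.3131]
tcp_rot: [0.195, 1.395, -0.741]
force: [0.2, -0.9, -3.8]
gripper_width: 0.0139
```

>>> send_rows:
  targets:
    - {"slide":[0,0,0],"rotation":[0,-0.07,0.06],"hand":0}
    - {"slide":[0,0,0],"rotation":[0,-0.06,0.05],"hand":0}
    - {"slide":[0,0,0],"rotation":[0,-0.05,0.04],"hand":0}
    - {"slide":[0,0,0],"rotation":[0,-0.03,0.03],"hand":0}
    - {"slide":[0,0,0],"rotation":[0,0,0],"hand":0}

```text
clock: 15.82
tcp_pos: [0.5695, 0.0804, 0.314]
tcp_rot: [0.23, 1.138, -0.571]
force: [0.5, 0.1, -2.9]
gripper_width: 0.0138
```

```bash
python3 look.py u wrist
```

```text
t 15.8167 pos [0.5695 0.0804 0.314 ] F [ 0.55  0.14 -2.87] w 0.0138
q [-0.04  0.27 -0.46  1.92  0.68  0.97 -1.42]
tilt 25.5 -x down 6.4, -y down 24.5 deg
```

View pics/u_wrist.png

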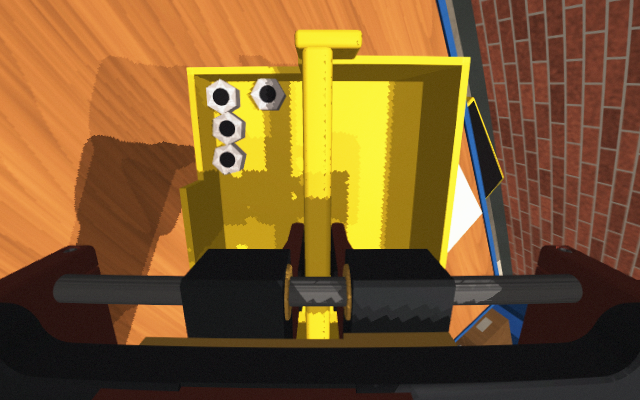

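Nice. A touch more -y.

>>> send_rows:
  targets:
    - {"slide":[0,0,0],"rotation":[0,-0.03,0.02],"hand":0}
    - {"slide":[0,0,0],"rotation":[0,-0.02,0.02],"hand":0}
    - {"slide":[0,0,0],"rotation":[0,0,0],"hand":0}
    - {"slide":[0,0,0],"rotation":[0,0,0],"hand":0}
    - {"slide":[0,0,0],"rotation":[0,0,0],"hand":0}

```text
clock: 16.28
tcp_pos: [0.5697, 0.0808, 0.3137]
tcp_rot: [0.236, 1.087, -0.543]
force: [0.0, 0.5, -5.0]
gripper_width: 0.0139
```

```bash
python3 look.py v wrist
```

```text
t 16.2833 pos [0.5697 0.0808 0.3137] F [ 0.02  0.45 -4.96] w 0.0139
q [-0.05  0.25 -0.46  1.95  0.73  0.91 -1.47]
tilt 27.6 -x down 4.6, -y down 27.2 deg
```

View pics/v_wrist.png

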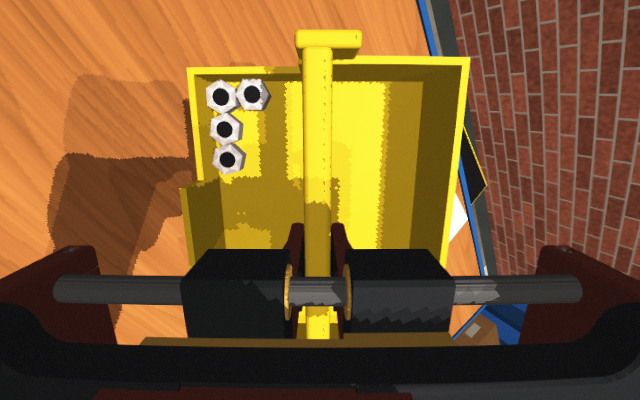

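>>> send_rows:
  targets:
    - {"slide":[0,0,0],"rotation":[0,0.02,-0.04],"hand":0}
    - {"slide":[0,0,0],"rotation":[0,0.02,-0.05],"hand":0}
    - {"slide":[0,0,0],"rotation":[0,0.02,-0.06],"hand":0}
    - {"slide":[0,0,0],"rotation":[0,0.02,-0.06],"hand":0}
    - {"slide":[0,0,0],"rotation":[0,0.01,-0.05],"hand":0}

```text
clock: 16.75
tcp_pos: [0.5701, 0.0795, 0.3147]
tcp_rot: [0.11, 1.228, -0.794]
force: [-0.0, 0.0, -4.0]
gripper_width: 0.0141
```

>>> send_rows:
  targets:
    - {"slide":[0,0,0],"rotation":[0,0,-0.03],"hand":0}
    - {"slide":[0,0,0],"rotation":[0,0,-0.01],"hand":0}
    - {"slide":[0,0,0],"rotation":[0,0,0],"hand":0}
    - {"slide":[0,0,0],"rotation":[0,0,0],"hand":0}
    - {"slide":[0,0,0],"rotation":[0,0,0],"hand":0}

```text
clock: 17.17
tcp_pos: [0.5724, 0.0817, 0.3133]
tcp_rot: [0.085, 1.24, -0.831]
force: [0.8, 0.3, -4.9]
gripper_width: 0.0138
```

```bash
python3 look.py x wrist scene
```

```text
t 17.1667 pos [0.5724 0.0817 0.3133] F [ 0.76  0.29 -4.87] w 0.0138
q [-0.14  0.4  -0.43  1.77  0.68  1.32 -1.46]
tilt 31.1 -x down 21.7, -y down 21.2 deg
```

View pics/x_wrist.png

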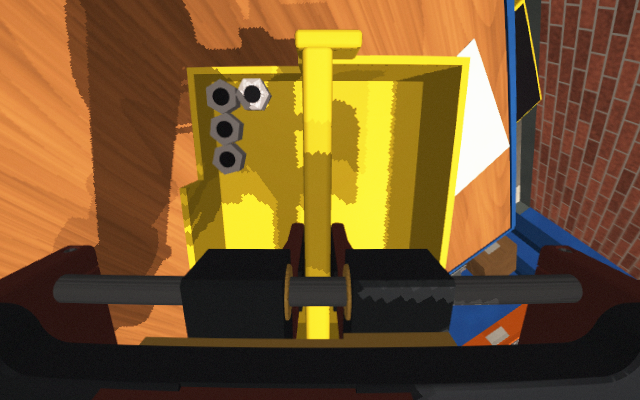

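View pics/x_scene.png

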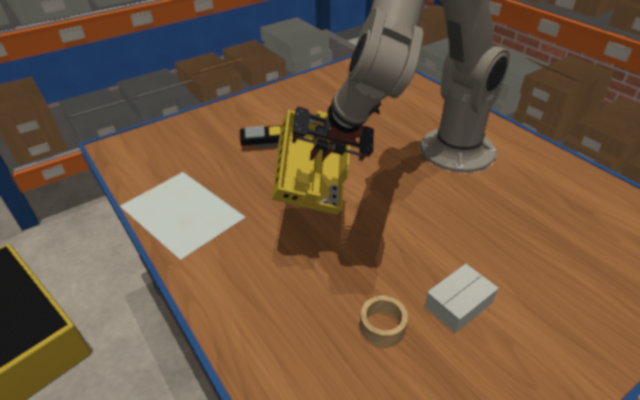

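>>> send_rows:
  targets:
    - {"slide":[0,0,0],"rotation":[0,0,0],"hand":0}
    - {"slide":[0,0,0],"rotation":[0,0,0],"hand":0}
    - {"slide":[0,0,0],"rotation":[0,0,0],"hand":0}
    - {"slide":[0,0,0],"rotation":[0,0,0],"hand":0}

```text
clock: 17.6
tcp_pos: [0.5719, 0.0807, 0.3144]
tcp_rot: [0.086, 1.238, -0.832]
force: [-0.1, -0.1, -3.6]
gripper_width: 0.0137
```

```bash
python3 look.py y wrist; python3 - <<'E'
from h import *
st={'tcp_pos':np.zeros(3),'tcp_rot':np.zeros(3)}
for uv in [(221,96),(252,94),(226,129),(228,159),(316,60)]:
    o,d=ray("wrist",uv,st); xp=.117 if uv[1]!=60 else .051
    p=o+d*(xp-o[0])/d[0]; print(uv,"tote x,y",np.round([-p[1],p[2]],3),"from corner",np.round([-p[1]+.101,p[2]+.076],3))
a=cv2.imread("pics/x_wrist.png").astype(int);b=cv2.imread("pics/y_wrist.png").astype(int)
print("change in nut area",abs(a-b)[80:180,205:300].mean())
print(np.abs(state()['joint_velocities']).max())
E
```

```text
t 17.6 pos [0.5719 0.0807 0.3144] F [-0.07 -0.14 -3.57] w 0.0137
q [-0.14  0.4  -0.43  1.77  0.68  1.32 -1.46]
tilt 31.1 -x down 21.6, -y down 21.3 deg
(221, 96) tote x,y [-0.089 -0.066] from corner [0.012 0.01 ]
(252, 94) tote x,y [-0.09  -0.044] from corner [0.011 0.032]
(226, 129) tote x,y [-0.067 -0.064] from corner [0.034 0.012]
(228, 159) tote x,y [-0.046 -0.064] from corner [0.055 0.012]
(316, 60) tote x,y [-0.097 -0.001] from corner [0.004 0.075]
change in nut area 3.080035087719298
0.002795353691995201
```

The nuts sit within 12–56 mm of the corner, nothing is moving, and the tilt is 31°. Handing in.

```bash
python3 -c "
from workcell import *
print(sign_off())"
```

```text
the job is handed in; nothing more can be done
None
```

The tote is up in the air with all four nuts together in its cut-away corner and none spilled. I handed the job in at about 17.6 s.

- **Grip and lift:** I took the bar at its centre with the interface's fixed 30 N grip. The opening read 14 mm, which matches the bar. I then lifted the TCP from about 0.13 m to 0.31 m.
- **Tipping:** Tipping towards -x and then -y put the nuts in the corner, but in a row of four along the -x wall. I broke the row with a +x counter-tilt, then used -x and slight +y tilts, and finished with -y.
- **Last checks:**
  - **Tilt:** about 31° by the tool pose (21.6° towards -x, 21.3° towards -y), with the arm still.
  - **Slip:** none of the bar in the fingers was visible in the wrist view.
  - **Nuts:** centres measured from the inner corner (mm along x, y) at (12, 10), (11, 32), (34, 12) and (55, 12). They did not visibly move between the last two wrist pictures.
  - **Other objects:** the scanner, tape roll and carton look unmoved in the scene picture.

No check failed. Two small disagreements: the bar's centre differed by 2–3 mm between views, and the nuts began to slide at about 22–26° rather than at 20° or less as stated.

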